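# Narrow the upright laptop dock and pin it

## Task

The upright laptop dock is set too wide for the closed laptop. Draw its spring-detent locking pin up out of the hole it sits in, slide the movable jaw towards the fixed jaw until the dock's second hole is under the pin, and push the pin home through both until it clicks and its collar sits flat on the foot. Feel for the second hole gently, never forcing the pin, let go, and leave the other things on the desk where they are.

Things in the scene. Friction and masses are not known exactly. Their poses are not given: they have to be found in the camera images.
- dock: Aluminium upright laptop dock, fixed to the desk: base plate 150 (x) x 225 (y) x 8 mm, a rail 50 mm wide along its y axis with its top 32 mm up, and at the +y end the fixed jaw, an upright plate 12 mm thick, 120 mm high (inner face at y = 85 mm). Origin: on the desk, on the rail's centre line, z up. The movable jaw slides along +y. Pin starts in the first hole, at x = 0, y = -90 mm.
- search_mid (a point): Middle of the second hole's search range, fixed on the dock at x = 0, y = -32 mm, 36 mm up. The second hole (14 mm, in a flat steel catch plate whose top is 36 mm up, hidden under the foot) lies at x = 0 within 12 mm of here along the dock's y, i.e. 46 to 70 mm from the first. Where differs each time and is not reported: feel for it with the pin. The plate is flat 22 mm each side of its hole.
- carriage (a joint): Travel of the movable jaw along the dock's +y, m: 0 at the start (pin in first hole), grows towards the fixed jaw, stop at 0.080; slides at about 2 N and stays put. Aluminium foot 60 x 113 x 20 mm, underside 37 and top 57 mm above the desk, reaching 18 mm beyond the pin's bore on the -y side; its upright plate, 150 wide, up to 120 mm above the desk, stands 80 to 92 mm on the +y side of the bore.
- bore_mouth (a point): Centre of the mouth of the pin's 14 mm bore, on top of the movable jaw's foot, 57 mm above the desk. The pin may stay in the bore while the jaw slides: lifted 22 to 30 mm it is clear of rail and catch plate but still in the bore, and carries the jaw along.
- pin_grip (a point): Centre of the pin's black T-bar handle, 46 long (its x), 20 wide (its y), 24 mm high; grip it across the 20 mm from above. A steel collar 18 mm across has its underside 24 mm below this point. Home, the collar rests on the foot and this point is 81 mm above the desk. Two spring balls in the bore hold a groove in the shank: it takes 9 to 14 N to draw it out, over the first 3 mm, then 1 to 3 N of rubbing.
- pin_tip (a point): Tip of the pin's nose on its axis, 66 mm below the handle's centre, 15 mm above the desk when home. The shank is 12 mm thick; the nose is 9 mm across at the tip and tapers out to 12 mm in 4 mm. Standing on the catch plate beside the hole, the pin is 21 mm higher than when home. Keep the push on it under 15 N: some 30 N counts as forcing (45 N between pin and dock with the balls' squeeze).
- interface: Black audio box 100 x 130 x 58 mm with three knobs, loose; origin under its centre.
- usb_stick: Black memory stick about 52 x 18 x 9 mm lying on the dock's base plate beside the rail; origin under its centre.
- cup: Steel cup, 72 mm across, 65 mm high; origin under its centre.
- flask: Dark steel vacuum flask, 72 mm across, 270 mm high; origin under its centre.
- mouse: Black computer mouse about 80 x 66 x 37 mm on a green mat; origin underneath.
- pen_pot: White round pot, 76 mm across, 100 mm high; origin under its centre.
- phone: Black phone 150 x 72 x 9 mm lying flat; origin under its centre.

How it is judged:
On the way, in this order (a step that is already met when the one before it is completed fails the run):
1. the pin is drawn up out of the first hole, clear of the rail (z of pin_tip in the frame of dock above 0.034 m), for 0.1 s.
2. the movable jaw is slid at least 40 mm towards the fixed jaw (value of joint carriage above 0.04 m), for 0.1 s.
At the end, for the whole second after the job is handed in: The pin stands upright (within 0.08 rad) and fully home (tip within about 1.8 mm of its seated height) through the foot's bore and the second hole, the movable jaw 43 to 73 mm towards the fixed jaw, at rest, released (z of pin_tip in the frame of dock between 0.0125 and 0.0168 m and horizontal distance between pin_grip and bore_mouth below 0.005 m and angle between the z axis of pin_tip and the z axis of dock, either way round below 0.08 rad and value of joint carriage between 0.043 and 0.073 m and linear speed of pin below 0.01 m/s); the robot touches nothing.
It fails at once if the pin is forced: more than 45 N between pin and dock in all (contact force between pin and dock above 45 N).
It fails at once if a bystander is moved more than 20 mm (distance of any of interface, usb_stick, cup, flask, mouse, pen_pot, phone from where it was at the start of the episode above 0.02 m).
It also fails if it takes over 56 s, if anything falls off the work surface, if the arm or the gripper's body presses on something with over 40 N, if the wrist force passes 120 N, or if a joint passes its speed limit or range.

## Robot

A 6-joint arm with a two-finger parallel gripper is mounted at the origin on the work surface. World frame = base frame: x ahead of the robot, y to its left, z up, the work surface at z = 0. Lengths are in m, angles in rad, forces in N, time in s.
With the tool pointing down it reaches from about 0.35 to 0.775 m from the base axis. Payload 7.3 kg.
Tool frame: the origin (TCP) lies at the very end of the fingers, on their centre line; the grasp point (between the pads) lies 19 mm behind it; x points along the fingers, y is the direction in which the jaws open and shut, and the axes are right-handed (so a half turn about x gives the same grasp; the last joint's range is limited). The gripper opens to 92 mm and grips with 3 to 60 N. Pads are 19 mm wide; open, the fingers measure 130 mm over their backs; the gripper's body (75 mm by 190 mm) begins 47 mm behind the grasp point.
Start: joints at [1.075, 0.342, 1.524, -0, 1.275, -0.146], TCP at [0.18, 0.493, 0.227] pointing down, gripper open.
Joint ranges: [-2.53, 2.53], [-0.77, 2.02], [0.04, 2.7], [-1, 4.14], [0.28, 2.66], [-3.11, 3.11]. Speed limits (rad/s): [2.57, 2.57, 3.14, 3.14, 3.14, 3.14].

## Interface

Orientations are given as a unit quaternion [w, x, y, z].
In Python, from station import arm gives the robot as it stands. The module is installed in compiled form; this text tells all that it offers. Calls block until the motion is done:
- arm.move_pose(position, orientation): joint-space move of the TCP to a pose.
- arm.line_to(position, rate=0.15, rotation=None, contact_N=None): straight line of the TCP; rotation=None keeps the orientation; rate is the mean speed in m/s. With contact_N (N) it stops when the force on the tool has changed by that much, and returns True; else False.
- arm.move_j(angles): joint-space move.
- arm.let_go() and arm.gripper_close(force=None): open the fingers fully, or close them until they stop; force is the grip in N (None keeps the last).
- arm.wait(seconds).
- arm.inverse_kinematics(position, orientation): joint angles nearest the present ones, or None.
- arm.read_state(): the state.
- arm.snapshot(name): name is "scene" or "top" or "wrist"; returns a dict with "img" (400x640x3 uint8, red, green, blue), "range_z" (400x640 float32, m along the optical axis (not along the pixel's ray), 0 where there is no reading), "vertical_fov" (degrees; the focal length in pixels is half the picture's height over the tangent of half this angle, whatever the lens; pixels are square), "cx", "cy" (the principal point, pixels), "view" (4x4, takes a point from world to camera coordinates); the wrist camera has in their place "tool_from_camera" (4x4, takes a point from camera to tool coordinates, whose origin is the TCP and whose axes are the tool frame's). Camera axes: x right, y up, looking along -z (the intrinsics and any distortion apply to the point x, -y, -z); pixel columns grow to the right and rows downward; lengths in m; the calibration is good to about 2 mm. A picture is of the moment at which its call begins: read the wrist's pose just before it.
A pose or a line that the arm cannot do raises arm.IKError and nothing moves.
- arm.close_job(): hands the job in, once; it reports no verdict.
Trained networks look in a picture, given as the dict that the camera call returned (one of the last four; its "shot" number tells which), for a name from the list of things; names that differ only in an ending like _2 or _b are one class to them, and where a whole thing is asked for, a point or a joint stands for the part that bears it (a point fixed in the world has none). Each returns a list of dicts, best first, with "conf" (0 to 1); they miss things now and then, are a little off and sometimes report something else, mostly with a low value. They report only what shows in the picture. A call takes as long as a camera call.
- arm.find_in(picture, name): "position" ([x, y, z] in m, in the coordinates of the camera as it stood for that picture, good to about 4 mm: the middle of the surface that is visible of it).
- arm.cut_out(picture, name): "region" (400x640 bool, what is visible of it).
The state is a dict: "t": time; "joints": joint angles; "joint_velocities": joint speeds; "effort": joint torques, N m; "ee_pos": TCP position; "tool_rot": TCP orientation; "contact_force": force on the tool from outside, world axes, zero at the start; "torque": the same for the moment, N m; "finger_gap": opening from 0.0 (shut) to 1.0 (fully open).
Only numpy, scipy, OpenCV 4.12 (cv2) and the standard library are available. Lean on these libraries where they do the work, as an engineer would, in place of code of your own. Each camera call takes 0.05 s, during which the arm holds its last target. There are 200 camera calls.

## Working session

There is one attempt and no reset: what is moved stays moved. The work goes in short steps, each a Python script; the robot and the scene stay as the last script left them, time stands still between calls to the robot, and variables do not carry over. Pictures are saved under pics/ and viewed, about 8 in all and at most 12, crops included, and the job is handed in when it is done.

```bash
mkdir -p pics; cat > h.py <<'E'
import numpy as np, cv2
from station import arm
from scipy.spatial.transform import Rotation as R
def world(p,pic): # camera->world
    return (np.linalg.inv(np.array(pic["view"]))@np.append(p,1))[:3]
def q2R(q): return R.from_quat([q[1],q[2],q[3],q[0]])
def save(pic,n): cv2.imwrite(f"pics/{n}.png",pic["img"][:,:,::-1])
def cloud(pic,T):
    H,W=pic["range_z"].shape; f=H/2/np.tan(np.radians(pic["vertical_fov"])/2)
    v,u=np.mgrid[:H,:W]; z=pic["range_z"]
    P=np.stack([(u-pic["cx"])/f*z,-(v-pic["cy"])/f*z,-z,np.ones_like(z)],-1)
    return (P@T.T)[...,:3]
E
python3 - <<'E'
from h import *
s=arm.read_state(); print(s["tool_rot"],s["t"],s["finger_gap"])
for n in ("scene","top"):
    p=arm.snapshot(n); save(p,n); print(n,[k for k in p if k not in("img","range_z","view")])
    for o in ("dock","carriage","bore_mouth","pin_grip","pin_tip","flask","cup","interface","usb_stick","pen_pot","mouse","phone"):
        r=arm.find_in(p,o); print(o,[(np.round(world(d["position"],p),3),round(d["conf"],2)) for d in r[:2]])
E
cd pics; python3 -c "
import cv2;import numpy as np
cv2.imwrite('both.png',cv2.resize(np.vstack([cv2.imread('scene.png'),cv2.imread('top.png')]),(480,600)))"
```

```text
[ 0.69614003  0.12252789  0.69649866 -0.12355399] 0.0 0.9995982566612879
scene ['vertical_fov', 'cx', 'cy', 'shot']
dock [(array([0.536, 0.198, 0.058]), 0.97)]
carriage [(array([0.515, 0.175, 0.079]), 0.8)]
bore_mouth [(array([0.515, 0.173, 0.08 ]), 0.65), (array([0.538, 0.193, 0.056]), 0.51)]
pin_grip [(array([0.497, 0.097, 0.088]), 0.65)]
pin_tip []
flask [(array([ 0.658, -0.414,  0.148]), 0.79)]
cup [(array([0.517, 0.446, 0.032]), 0.93)]
interface [(array([ 0.58 , -0.08 ,  0.041]), 0.65)]
usb_stick [(array([0.54 , 0.197, 0.059]), 0.16)]
pen_pot [(array([0.723, 0.336, 0.059]), 0.93)]
mouse [(array([0.792, 0.057, 0.028]), 0.75)]
phone [(array([ 0.396, -0.462,  0.008]), 0.82), (array([0.517, 0.173, 0.082]), 0.36)]
top ['vertical_fov', 'cx', 'cy', 'shot']
dock [(array([0.51 , 0.181, 0.035]), 0.74), (array([ 0.387, -0.469,  0.008]), 0.36)]
carriage [(array([0.506, 0.151, 0.059]), 0.73)]
bore_mouth [(array([0.503, 0.151, 0.056]), 0.77)]
pin_grip [(array([0.488, 0.093, 0.094]), 0.42)]
pin_tip []
flask [(array([ 0.632, -0.42 ,  0.199]), 0.64)]
cup [(array([0.53 , 0.46 , 0.029]), 0.83)]
interface [(array([ 0.569, -0.099,  0.045]), 0.83)]
usb_stick [(array([0.555, 0.106, 0.014]), 0.48)]
pen_pot [(array([0.715, 0.344, 0.06 ]), 0.97)]
mouse [(array([0.778, 0.048, 0.032]), 0.72), (array([0.502, 0.155, 0.057]), 0.27)]
phone [(array([ 0.387, -0.467,  0.009]), 0.65)]
```

View pics/both.png

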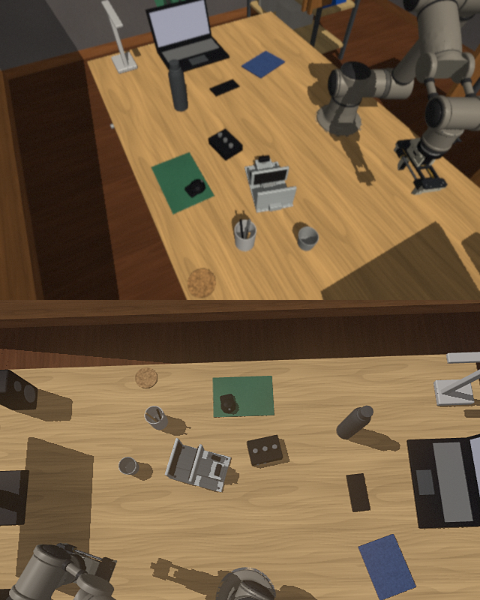

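```bash
python3 - <<'E'
from h import *
p=arm.snapshot("top"); C=cloud(p,np.linalg.inv(np.array(p["view"])))
# fixed jaw/plate tops at 0.12, handle top ~0.093, foot top 0.057
reg=(C[...,0]>.3)&(C[...,0]<.7)&(C[...,1]>-.02)&(C[...,1]<.36)&(p["range_z"]>0)
for n,a,b in (("plates",.112,.13),("handle",.083,.1),("foot",.05,.064),("rail",.028,.035)):
    m=reg&(C[...,2]>a)&(C[...,2]<b); k,l=cv2.connectedComponents(m.astype(np.uint8))
    for i in range(1,k):
        q=C[l==i]
        if len(q)<25: continue
        r=cv2.minAreaRect(q[:,:2].astype(np.float32)); bx=cv2.boxPoints(r); print(n,len(q),q.mean(0).round(4),np.round(r[1],3),round(r[2],1),bx.round(3).tolist())
E
```

```text
plates 278 [0.5416 0.2634 0.1187] [0.017 0.148] 72.6 [[0.4690000116825104, 0.2770000100135803], [0.6110000014305115, 0.2329999953508377], [0.6159999966621399, 0.24899999797344208], [0.4740000069141388, 0.2930000126361847]]
plates 287 [0.5154 0.1753 0.119 ] [0.017 0.149] 73.4 [[0.44200000166893005, 0.1889999955892563], [0.5849999785423279, 0.1469999998807907], [0.5899999737739563, 0.16300000250339508], [0.44699999690055847, 0.20499999821186066]]
handle 39 [0.6861 0.3304 0.0926] [0.012 0.052] 13.9 [[0.675000011920929, 0.35499998927116394], [0.6880000233650208, 0.3050000071525574], [0.6990000009536743, 0.30799999833106995], [0.6869999766349792, 0.3580000102519989]]
handle 70 [0.5348 0.2587 0.0912] [0.006 0.138] 71.3 [[0.4690000116825104, 0.27799999713897705], [0.6000000238418579, 0.23399999737739563], [0.6019999980926514, 0.23899999260902405], [0.47099998593330383, 0.2840000092983246]]
handle 110 [0.4893 0.0919 0.093 ] [0.02  0.046] 73.6 [[0.4650000035762787, 0.08900000154972076], [0.5099999904632568, 0.07599999755620956], [0.5149999856948853, 0.0949999988079071], [0.47099998593330383, 
[... 211 characters left out ...]
98927116394, 0.18000000715255737]]
foot 26 [0.5004 0.2692 0.0586] [0.005 0.065] 70.1 [[0.4699999988079071, 0.2770000100135803], [0.531000018119812, 0.2549999952316284], [0.5329999923706055, 0.2590000033378601], [0.47200000286102295, 0.2809999883174896]]
rail 245 [0.5312 0.2283 0.0319] [0.061 0.05 ] 72.7 [[0.49900001287460327, 0.20600000023841858], [0.5460000038146973, 0.19099999964237213], [0.5640000104904175, 0.24899999797344208], [0.5170000195503235, 0.2639999985694885]]
rail 27 [0.485  0.0711 0.0319] [0.008 0.037] 70.5 [[0.4690000116825104, 0.0729999989271164], [0.5040000081062317, 0.05999999865889549], [0.5070000290870667, 0.06700000166893005], [0.47200000286102295, 0.07999999821186066]]
```

The dock is yawed about −16.5° and the pin handle is at about (0.489, 0.092), with the dock at image centre-left and clear space around the pin. I'll go above it and take one close look.

```bash
cat >> h.py <<'E'
yaw=np.radians(-16.6); Y=np.array([-np.sin(yaw),np.cos(yaw),0]); X=np.array([np.cos(yaw),np.sin(yaw),0])
def ori(s=1,yw=None):
    Yv=Y if yw is None else np.array([-np.sin(yw),np.cos(yw),0])
    y=s*Yv; x=np.array([0,0,-1.]); M=np.stack([x,y,np.cross(x,y)],1); q=R.from_matrix(M).as_quat(); return [q[3],q[0],q[1],q[2]]
def F(): return np.array(arm.read_state()["contact_force"])
def wristT():
    s=arm.read_state(); T=np.eye(4); T[:3,:3]=q2R(s["tool_rot"]).as_matrix(); T[:3,3]=s["ee_pos"]
    p=arm.snapshot("wrist"); return p,T@np.array(p["tool_from_camera"])
E
python3 - <<'E'
from h import *
P=np.array([.4893,.0919,.20]); j0=np.array(arm.read_state()["joints"])
c=[(abs(np.array(j)-j0).max(),s) for s in(1,-1) if (j:=arm.inverse_kinematics(P,ori(s))) is not None]; print(c); s=min(c)[1]; print("sign",s)
arm.move_pose(P,ori(s)); print(arm.read_state()["t"],arm.read_state()["ee_pos"],F())
p,T=wristT(); save(p,"w1"); C=cloud(p,T)
for n in("pin_grip","bore_mouth"):
    for d in arm.find_in(p,n)[:2]: print(n,(T@np.append(d["position"],1))[:3].round(4),d["conf"])
print("z range",p["range_z"][p["range_z"]>0].min())
reg=(np.hypot(C[...,0]-.489,C[...,1]-.092)<.2)&(p["range_z"]>0)
for n,a,b in(("plates",.112,.13),("handle",.085,.1),("foot",.05,.064)):
    m=reg&(C[...,2]>a)&(C[...,2]<b); k,l=cv2.connectedComponents(m.astype(np.uint8))
    for i in range(1,k):
        q=C[l==i]
        if len(q)<150: continue
        r=cv2.minAreaRect(q[:,:2].astype(np.float32)); print(n,len(q),q.mean(0).round(4),np.round(r[0],4),np.round(r[1],4),round(r[2],1))
E
```

```text
[(np.float64(1.1034491876343206), 1), (np.float64(2.038143465955473), -1)]
sign 1
3.1917 [0.489159   0.09267779 0.20006557] [-0.06456139  0.42237165 -0.00196986]
pin_grip [0.4867 0.0892 0.0938] 0.61
bore_mouth [0.4936 0.158  0.0594] 0.78
z range 0.055862844
plates 2370 [0.4908 0.1803 0.1186] [0.4947 0.1809] [0.017  0.1025] 73.0
plates 2949 [0.5218 0.2663 0.1181] [0.5259 0.2663] [0.016  0.1121] 72.7
handle 587 [0.4923 0.1734 0.0927] [0.4966 0.1721] [0.0027 0.1117] 71.9
handle 1381 [0.5246 0.26   0.0926] [0.5299 0.2583] [0.0062 0.1248] 70.9
handle 983 [0.4896 0.0907 0.0927] [0.4909 0.0905] [0.0192 0.0454] 72.9
foot 5230 [0.4995 0.1295 0.0573] [0.4986 0.121 ] [0.0992 0.1469] 72.1
foot 1007 [0.5319 0.2576 0.0572] [0.5382 0.2561] [0.0055 0.1415] 71.8
```

View pics/w1.png

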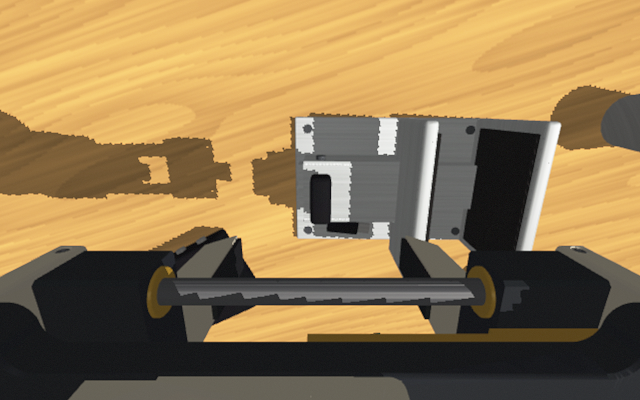

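The wrist view shows the handle at pixel (320, 200), with the stick at (342, 227) below and beside it and the jaw plate at x≈430. The path down is clear. Next I'll descend, close gently, centre by force and then grip firmly.

```bash
sed -i 's/radians(-16.6)/radians(-16.8)/' h.py; python3 - <<'E'
from h import *
P=np.array([.490,.091,.066])
arm.line_to(P+[0,0,.06],rate=.15,rotation=ori(1)); arm.wait(.2); f0=F(); print("f0",f0,arm.read_state()["ee_pos"])
print(arm.line_to(P,rate=.08,contact_N=8)); arm.wait(.2); print(F()-f0)
arm.gripper_close(force=4); arm.wait(.3); s=arm.read_state(); f=F()-f0
print("closed",s["finger_gap"]*92,s["ee_pos"],"Fy",f@Y,"Fx",f@X,"Fz",f[2],s["torque"],s["t"])
E
```

```text
f0 [ 0.03998833  0.5315667  -0.92339542] [0.49064196 0.09105745 0.12701274]
False
[ 0.49744358 -1.21185821  1.0817961 ]
closed 19.84208093425139 [0.49004025 0.09099548 0.06601214] Fy -0.6097608600646018 Fx -0.3309649161199373 Fz 1.7523897312418382 [ 0.03831912 -0.01062936  0.00213089] 6.6917
```

```bash
python3 - <<'E'
from h import *
f0=F()
arm.gripper_close(force=40); arm.wait(.2); s=arm.read_state(); f=F()-f0; print("grip",s["finger_gap"]*92,f@Y,f@X,f[2])
p=np.array(s["ee_pos"])
for dz in (.003,.006,.012,.025):
    arm.line_to([.490,.091,.066+dz],rate=.02); s=arm.read_state(); f=F()-f0; print(dz,np.round(s["ee_pos"],4),np.round([f@X,f@Y,f[2]],2))
arm.wait(.2); s=arm.read_state(); print(s["t"],s["finger_gap"]*92,np.round(F()-f0,2))
p,T=wristT(); C=cloud(p,T); save(p,"w2")
for n in("pin_grip",):
    for d in arm.find_in(p,n)[:2]: print(n,(T@np.append(d["position"],1))[:3].round(4),d["conf"])
E
```

```text
grip 19.692254151844235 0.16851382159907935 0.7698293389997345 -0.9492659063934841
0.003 [0.4896 0.0909 0.0687] [ 1.01 -0.94 -6.45]
0.006 [0.4905 0.0912 0.0727] [-0.05  0.87 -0.1 ]
0.012 [0.4903 0.091  0.0785] [-0.23 -0.32 -0.73]
0.025 [0.4904 0.0913 0.0915] [-0.14  2.25  0.5 ]
9.1583 19.78255013372189 [0.5  1.62 0.69]
pin_grip [0.4747 0.092  0.1186] 0.83
```

View pics/w2.png

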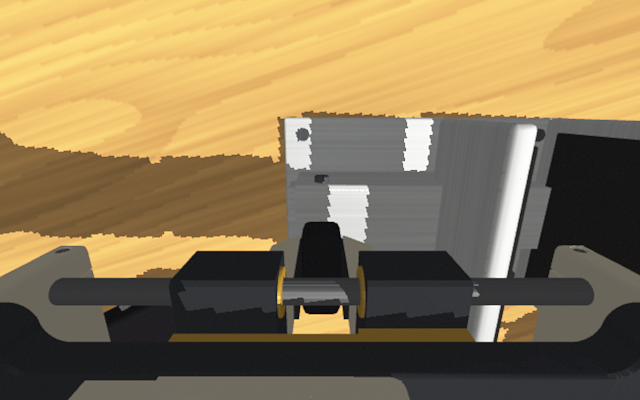

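```bash
cat >> h.py <<'E'
B=np.array([.490,.091,.066])
def at(s,L,dx=0): return B+Y*s+X*dx+[0,0,L]
def rel():
    e=np.array(arm.read_state()["ee_pos"])-B; return np.round(1e3*np.array([e@X,e@Y,e[2]]),2)
def loc(f): return np.round([f@X,f@Y,f[2]],1)
E
python3 - <<'E'
from h import *
arm.line_to(at(.02,.025),rate=.03); print(rel(),loc(F()))
arm.line_to(at(.046,.025),rate=.03); print(rel(),loc(F())); arm.line_to(at(.046,.023),rate=.03)
for s in np.arange(.046,.0705,.003):
    arm.line_to(at(s,.023),rate=.03); f0=F()
    h=arm.line_to(at(s,.017),rate=.015,contact_N=6); r=rel()
    print(round(s*1e3,1),h,r,loc(F()-f0),round(arm.read_state()["t"],2))
    if r[2]<19.6: break
    arm.line_to(at(s,.023),rate=.03)
E
```

```text
[-0.07 20.35 24.93] [ 0.3  0.7 -2.6]
[ 0.05 46.34 25.06] [ 0.3  0.9 -1.2]
46.0 True [ 0.39 46.33 20.91] [-0.8  1.   7.6] 11.88
49.0 True [ 0.36 49.12 20.91] [-1.4  0.2  5.6] 12.68
52.0 True [ 0.34 52.11 20.91] [-2.2  0.1  5.7] 13.47
55.0 True [ 0.34 55.11 20.92] [-0.8  0.5  5.7] 14.26
58.0 True [ 0.33 58.13 20.93] [-0.3 -1.4  6.1] 15.05
61.0 True [ 0.34 61.14 20.94] [-1.7 -0.   7. ] 15.84
64.0 True [ 0.29 64.12 20.84] [-1.8  0.3  6.5] 16.63
67.0 True [ 0.2  67.15 20.22] [-0.4  1.8  2.7] 17.43
70.0 False [-0.27 69.91 16.45] [ 0.3  1.  -2.9] 18.48
```

Contact at 21 mm everywhere up to 64, edge catch at 67, free entry at 70, so the hole is at about 69.3–70. I'll push it home gently.

```bash
python3 - <<'E'
from h import *
f0=F(); print(loc(f0))
for L in (.012,.006,.004,.002,.0,-.0005):
    h=arm.line_to(at(.0697,L),rate=.02,contact_N=12); print(L,h,rel(),loc(F()-f0))
    if h: break
arm.wait(.3); print(rel(),loc(F()-f0),arm.read_state()["t"])
E
```

```text
[ 1.4 -0.2 -3.1]
0.012 False [-0.19 69.53 11.58] [-0.1 -0.3  0.6]
0.006 False [-0.18 69.53  5.5 ] [ 0.3  0.5 -0.5]
0.004 False [-0.29 69.53  3.48] [ 0.2  1.  -3.1]
0.002 False [-0.1  69.52  1.64] [ 0.4 -0.5 -3.3]
0.0 False [4.000e-02 6.983e+01 1.800e-01] [-0.7  0.5  0.7]
-0.0005 False [ 1.60e-01  6.99e+01 -2.00e-02] [-1.9  0.2  6.1]
[ 2.20e-01  6.99e+01 -5.00e-02] [-1.8  0.   8.9] 20.6333
```

```bash
python3 - <<'E'
from h import *
arm.line_to(at(.0697,.0),rate=.01); print(rel(),loc(F()))
arm.let_go(); arm.wait(.2); f0=F(); print("open",rel(),loc(f0))
print(arm.line_to(at(.0697,.04),rate=.06,contact_N=6)); arm.line_to(at(.0697,.16),rate=.15)
p,T=wristT(); save(p,"w3"); C=cloud(p,T); c=at(.0697,0)
near=(np.hypot(C[...,0]-c[0],C[...,1]-c[1])<.04)&(p["range_z"]>0)
for n,a,b in(("handle",.085,.115),("foot",.05,.064)):
    q=C[near&(C[...,2]>a)&(C[...,2]<b)]; r=cv2.minAreaRect(q[:,:2].astype(np.float32)); print(n,len(q),np.median(q[:,2]),np.round(np.array(r[0])-c[:2],4),np.round(r[1],4))
p=arm.snapshot("top"); 
for o in("usb_stick","interface","carriage","pin_grip"): print(o,[world(d["position"],p).round(3) for d in arm.find_in(p,o)[:1]])
print(arm.read_state()["t"])
E
```

```text
[8.000e-02 6.973e+01 1.000e-02] [0.9 0.6 1.7]
open [-0.  69.7 -0. ] [0.1 0.2 0.6]
False
handle 851 0.09290598607414474 [ 0.0008 -0.0014] [0.0194 0.0454]
foot 1982 0.05730766529390327 [0.005 0.009] [0.0597 0.0741]
usb_stick [array([0.781, 0.045, 0.028])]
interface []
carriage [array([0.503, 0.233, 0.06 ])]
pin_grip []
24.3667
```

View pics/w3.png

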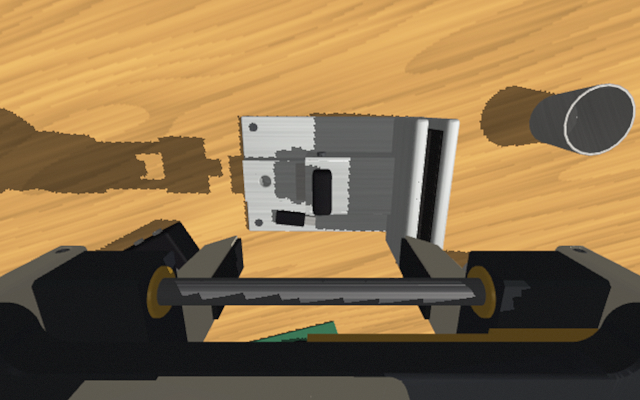

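The pin handle is upright at (321, 191), its top at 92.9 mm as at the start. The empty first hole shows at (265, 181) and the stick still lies beside the rail at (290, 217). I'm handing in.

```bash
python3 -c "
from station import arm
arm.close_job()"
```

```text
the job is handed in; nothing more can be done
```

The job is done and handed in at about 24 s of the 56 s allowed; no verdict is reported.

**What I did:**
- I gripped the pin's handle and drew it up 25 mm, then slid the jaw along with the pin still in its bore.
- I probed every 3 mm from 46 mm, stopping each push at a 6 N force change. The pin stood on the plate at 21 mm up to 64 mm, caught the hole's edge at 67 mm and entered freely at 70 mm.
- I pushed it home at about 69.7 mm of travel, let go and moved the arm up clear.

**Last checks:**
- **Height:** the pin is at its original seated height; the handle's top measures 92.9 mm before and after.
- **Click:** I judged it from the force: a slight pull-in over the last few millimetres, then a firm stop. The push on the tool rose to about 9 N at the most, under the 15 N advised.
- **Stick:** it is still beside the rail in the wrist picture.

**Checks that failed or disagreed:** in the last top picture the networks missed the pin handle and the audio box, and took the mouse for the stick. For the pin and the stick I relied on the wrist picture and depth. I did not re-measure the other bystanders, but the probe and descent forces showed no unexpected contact.

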